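# Clear and open the lamp compartment

### The job

The lamp unit has to be opened. Carry the tall, top-heavy graduated cylinder standing on its cover to the shallow spill tray and set it down there, keeping it upright all the way. Then squeeze the black snap tab of the cover towards the rib behind it to release the cover, lift the cover off, and lay it gently on its feet on the clear part of the cutting mat, without disturbing the amber bottle, the small jar, the test-tube rack or the wide flat brush.

Things in the scene. Friction and masses are not known exactly. Their poses are not given: they have to be found in the camera images.
- cylinder: Tall graduated glass cylinder, 190 mm: round white foot 54 mm in diameter, 10 mm high; tube 34 mm in diameter; heavy steel cap 42 mm in diameter, 150 to 190 mm up, fixed to the tube. About 0.3 kg, centre of mass about 125 mm up: tips if leaned over about 12 degrees. Origin: centre of its underside, z up its axis. Stands on the cover, behind the rib.
- cylinder_cap (a point): Point on the cylinder's axis halfway up its steel cap, 170 mm above its underside: the place to grip it.
- tray: Shallow grey plastic spill tray, fixed, 180 (x) x 130 (y) x 18 mm high, walls and floor 5 mm thick. Origin: centre of its underside, so its inner floor is at z = 5 mm in its frame. The amber bottle stands in its +x half; the -x half is free.
- unit: Grey lamp unit, fixed, 160 (x) x 180 (y) x 56 mm high, with a 110 x 110 mm opening in its 8 mm thick top. Origin: centre of its underside.
- cover: Aluminium clip-in cover of the lamp unit, loose but latched by its tab, 0.2 kg: plate 130 x 130 x 5 mm lying on the unit's top over the opening. Four feet below it, 20 mm long, have 2 mm of play in the opening and carry the cover when laid down. Origin: centre of the plate's underside; z up, -x towards the edge with the tab. The tab stands in a 40 mm wide notch of the plate (x -65 to -34 mm).
- catch (a joint): Travel in m of the cover's black snap tab: 0 at rest, 0.010 pressed fully towards the rib (the cover's +x). Upright tab 32 mm wide (y), in the cover's frame x -50 to -46 mm at rest, top at z 36 mm. Spring 600 N/m, 6 N fully pressed. Barbs it moves hook 5 mm under the unit's top: keep it fully pressed while lifting the cover straight up 30 mm or more.
- cover_grip (a point): Point on the cover midway between the outer faces of tab and grip rib (40 mm apart, 30 mm when squeezed), at x -30, y 0, z 26 mm in the cover's frame. Pinch both here along the cover's x; the pinch also holds the cover. The rib is rigid on the plate: x -18 to -10, y -17 to 17, top at z 36 mm.
- mat: Green cutting mat, fixed, 300 (x) x 180 (y) x 3 mm. Origin: centre of its underside. The small jar stands near its +x end; the rest is clear. Laid on the mat, the cover's origin is 23 mm above the mat's underside.
- dropper: Bystander: amber bottle, 44 mm in diameter, 85 mm tall, standing in the tray. Origin: centre of its underside.
- jar: Bystander: small glass jar with a cork lid, 40 mm in diameter, 50 mm tall, standing on the mat. Origin: centre of its underside.
- rack: Bystander: white rack with corked test tubes, 45 (x) x 250 (y) mm, 107 mm tall, behind the lamp unit. Origin: centre of its underside.
- hake: Bystander: wide flat (hake) brush lying along its y, 75 x 175 x 17 mm, between robot and lamp unit. Origin: under the middle of its handle.
There are look-alikes about, which are no part of the job. Leave any red or turquoise look-alike of the cover alone.

How it is judged:
By the outcome, as a careful person would: the job done as asked, in the order asked, and still so for the second after the job is handed in, with the robot touching nothing.
It also fails if it takes over 66 s, if anything falls off the work surface, if the arm or the gripper's body presses on something with over 40 N, if the wrist force passes 120 N, or if a joint passes its speed limit or range.

### The arm

A 6-joint arm with a two-finger parallel gripper is mounted at the origin on the work surface. World frame = base frame: x ahead of the robot, y to its left, z up, the work surface at z = 0. Lengths are in m, angles in rad, forces in N, time in s.
With the tool pointing down it reaches from about 0.35 to 0.775 m from the base axis. Payload 7.3 kg.
Tool frame: the origin (TCP) lies between the finger pads; the fingertips stand 17 mm ahead of it and the grasp point (between the pads) lies 2 mm behind it; z points along the fingers, y is the direction in which the jaws open and shut (so a half turn about z gives the same grasp; the last joint's range is limited). The gripper opens to 92 mm and grips with 3 to 60 N. Pads are 19 mm wide; open, the fingers measure 130 mm over their backs; the gripper's body (75 mm by 190 mm) begins 47 mm behind the grasp point.
Start: joints at [-1.26, 0.342, 1.524, -0, 1.275, -0.146], TCP at [0.232, -0.471, 0.244] pointing down, gripper open.
Joint ranges: [-2.53, 2.53], [-0.77, 2.02], [0.04, 2.7], [-1, 4.14], [0.28, 2.66], [-3.11, 3.11]. Speed limits (rad/s): [2.57, 2.57, 3.14, 3.14, 3.14, 3.14].

### API

Orientations are given as [roll, pitch, yaw] about the fixed x, y, z axes, in that order (R = Rz(yaw) Ry(pitch) Rx(roll)).
In Python, from cell import sensors, vision, hand_in gives the robot as it stands.
- The arm moves only by the tool step_arm, never from a script. Its argument "series" is a list of rows, each a list of 5 numbers: the opening, from 0 (shut) to 1 (fully open), then the shift along the world's x, y, z each as a share of 25 mm, from -1 to 1, then the turn about the world's z as a share of 0.08 rad, from -1 to 1. A call has 1 to 12 rows; each row shifts and turns the commanded pose from where the row before left it; what a row does not reach is not made up. A row lasts 1/10 s, in which the tool goes at most 50 mm and 8.59 degrees, less where a joint would pass 70% of its speed; a pose out of reach is approached as far as the arm can. A call with a number of a shift or a turn outside -1 to 1 is refused whole. A call with a gripper value outside its range is refused whole. The fingers move at their own pace and stop on an object; "squeeze" is the grip in N (left out, the last holds). Time passes only in rows, so rows that do not move let the fingers close. It gives the time, the measured TCP pose, the force and the opening at its end, in the units of the state.
- sensors.observe(): the state, without advancing time (a new reading comes with each control period).
- vision.read_camera(name): name is "scene" or "side" or "wrist"; returns a dict with "pixels" (400x640x3 uint8, blue, green, red), "range_z" (400x640 float32, m along the optical axis (not along the pixel's ray), 0 where there is no reading), "camera_matrix" (3x3 intrinsics, pixels), "k1" (the pictures are not rectified: a ray, as slopes to the right and down, at radius r is drawn at 1 + k1 r^2 times it, then the intrinsics apply), "pose" (4x4, takes a point from camera to world coordinates). Camera axes: x right, y down, z forward; pixel columns grow to the right and rows downward; lengths in m; the calibration is good to about 2 mm. A picture is of the moment at which its call begins.
- hand_in(): hands the job in, once; it reports no verdict.
The state is a dict: "time": time; "qpos": joint angles; "qvel": joint speeds; "joint_efforts": joint torques, N m; "tool_pos": TCP position; "tool_rot": TCP orientation; "contact_force": force on the tool from outside, world axes, zero at the start; "torque": the same for the moment, N m; "opening": finger opening in m.
Only numpy, scipy, OpenCV 4.12 (cv2) and the standard library are available. Lean on these libraries where they do the work, as an engineer would, in place of code of your own. Each camera call takes 0.05 s, during which the arm holds its last target.

## Working session

There is one attempt and no reset: what is moved stays moved. The work goes in short steps, Python scripts to look and compute and a tool call to move; the robot and the scene stay as the last step left them, time stands still between calls to the robot, and variables do not carry over. Pictures are saved under pics/ and viewed, and the job is handed in when it is done.

Besides the shell and the picture viewer there is one more tool, called after "Emit:" as a command line: name --pt "numbers of a row" for each row, then --argument value for the rest. step_arm: Moves the arm, as the interface text tells. Its arguments: {"type":"object","properties":{"series":{"type":"array","items":{"type":"array","items":{"type":"number","minimum":-1,"maximum":1}}},"squeeze":{"type":"number"}},"required":["series"]}

```bash
mkdir -p pics; ls; cat > h.py <<'E'
import numpy as np, cv2
from cell import sensors, vision
def snap(name, fn):
    d=vision.read_camera(name); cv2.imwrite('pics/'+fn+'.png',d['pixels'])
    np.savez('pics/'+fn+'.npz',**{k:np.array(v) for k,v in d.items()}); return d
def load(fn): return dict(np.load('pics/'+fn+'.npz'))
def rays(d,uv):
    K=d['camera_matrix'];k1=float(d['k1'])
    D=np.array([k1,0,0,0,0],float)
    return cv2.undistortPoints(np.array(uv,float).reshape(-1,1,2),K,D).reshape(-1,2)
def pt(d,u,v,r=1):
    z=d['range_z'][int(v)-r:int(v)+r+1,int(u)-r:int(u)+r+1]; z=z[z>0]
    if len(z)==0: return None
    z=np.median(z); a=rays(d,[(u,v)])[0]
    return (d['pose']@np.array([a[0]*z,a[1]*z,z,1]))[:3]
def atz(d,u,v,h):
    a=rays(d,[(u,v)])[0]; R=d['pose'][:3,:3];t=d['pose'][:3,3]
    w=R@np.array([a[0],a[1],1]); return t+w*(h-t[2])/w[2]
def cloud(d):
    H,W=d['range_z'].shape; uu,vv=np.meshgrid(np.arange(W),np.arange(H))
    a=rays(d,np.stack([uu,vv],-1).reshape(-1,2)).reshape(H,W,2); z=d['range_z']
    P=np.stack([a[...,0]*z,a[...,1]*z,z],-1)@d['pose'][:3,:3].T+d['pose'][:3,3]
    P[z==0]=np.nan; return P
def proj(d,p):
    T=np.linalg.inv(d['pose']); c=T[:3,:3]@np.array(p)+T[:3,3]
    x,y=c[:2]/c[2]; f=1+float(d['k1'])*(x*x+y*y); K=d['camera_matrix']
    return K[0,0]*x*f+K[0,2],K[1,1]*y*f+K[1,2]
E
python3 - <<'E'
from h import *
for n in ['scene','side','wrist']:
    d=snap(n,n+'0'); print(n,d['pose'].round(3).tolist(),d['k1'])
print(sensors.observe())
E
```

```text
pics
scene [[0.572, 0.636, -0.517, 1.128], [0.82, -0.439, 0.368, -0.412], [0.007, -0.635, -0.773, 1.036], [0.0, 0.0, 0.0, 1.0]] -0.031181199992966282
side [[-0.888, -0.324, 0.326, 0.094], [-0.46, 0.619, -0.637, 0.833], [0.005, -0.715, -0.699, 1.079], [0.0, 0.0, 0.0, 1.0]] -0.0926595666145543
wrist [[0.441, -0.868, -0.228, 0.291], [-0.897, -0.427, -0.11, -0.442], [-0.002, 0.253, -0.968, 0.385], [0.0, 0.0, 0.0, 1.0]] -0.029194602098466298
{'time': 0.15, 'qpos': array([-1.26000260e+00,  3.42536842e-01,  1.52480954e+00, -1.26667626e-05,
        1.27542949e+00, -1.45994112e-01]), 'qvel': array([-0.00013206, -0.00245496, -0.00125188, -0.00055318,  0.00068352,
        0.00101207]), 'joint_efforts': array([ 1.46600458e-03, -4.31470120e+01, -2.44352371e+01,  7.17818015e-02,
        5.37300075e-02, -8.56910310e-05]), 'tool_pos': array([ 0.23148678, -0.47087431,  0.24321385]), 'tool_rot': array([-3.14042026e+00, -1.60144344e-04,  4.56791439e-01]), 'contact_force': array([-1.07773591e+00, -8.94559063e-04,  4.73735479e-01]), 'torque': array([-0.02060496, -0.00967608,  0.05092978]), 'opening': 0.0919282542159134}
```

View pics/scene0.png

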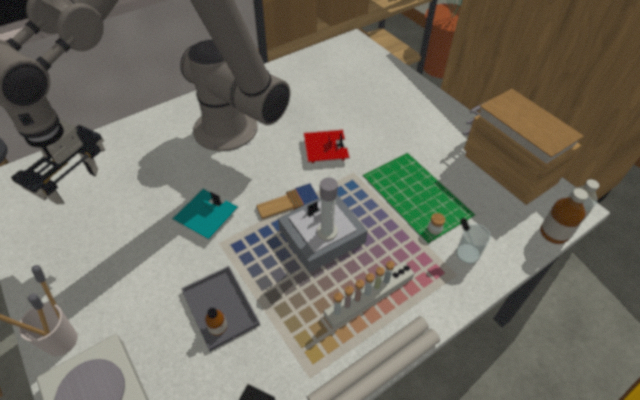

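View pics/side0.png

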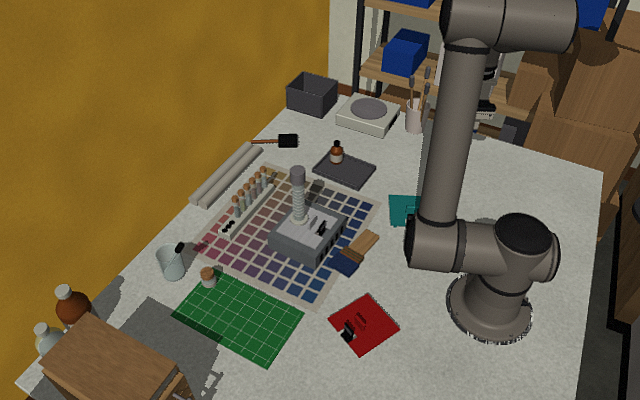

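View pics/wrist0.png

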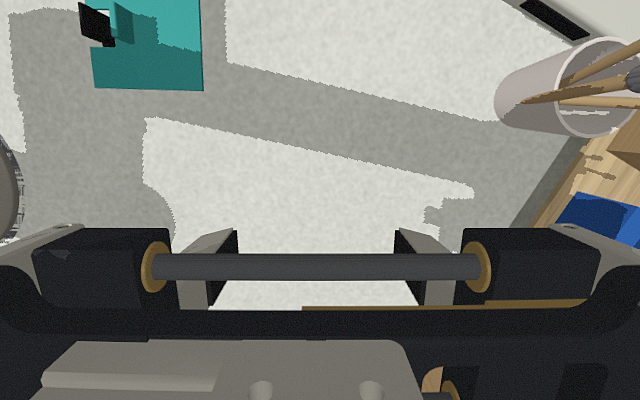

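The scene view shows the lamp unit at (322,235), with the steel-capped cylinder on its aluminium cover (cap about (328,188)) and the black tab at (313,209). The things that could be mistaken for these are:
- **Cover:** the red cover at (326,147) and the turquoise one at (205,213).
- **Cylinder:** the glass beaker at (468,250).
- **Tray:** the dark box and the scale, in the side view at (311,93) and (367,115).

I choose the grey cover on the unit.

```bash
python3 - <<'E'
from h import *
a=load('scene0')['pixels'];b=load('side0')['pixels']
c=cv2.resize(a[165:285,250:410],None,fx=5,fy=5,interpolation=cv2.INTER_CUBIC)
cv2.imwrite('pics/c1.png',c)
c=cv2.resize(b[150:280,250:410],None,fx=4.5,fy=4.5,interpolation=cv2.INTER_CUBIC)
cv2.imwrite('pics/c2.png',c)
c=cv2.resize(a[140:360,165:485],None,fx=2.5,fy=2.5,interpolation=cv2.INTER_CUBIC)
cv2.imwrite('pics/c3.png',c)
c=cv2.resize(b[130:370,160:400],None,fx=2.5,fy=2.5,interpolation=cv2.INTER_CUBIC)
cv2.imwrite('pics/c4.png',c)
E
```

```text
(no output)
```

View pics/c1.png

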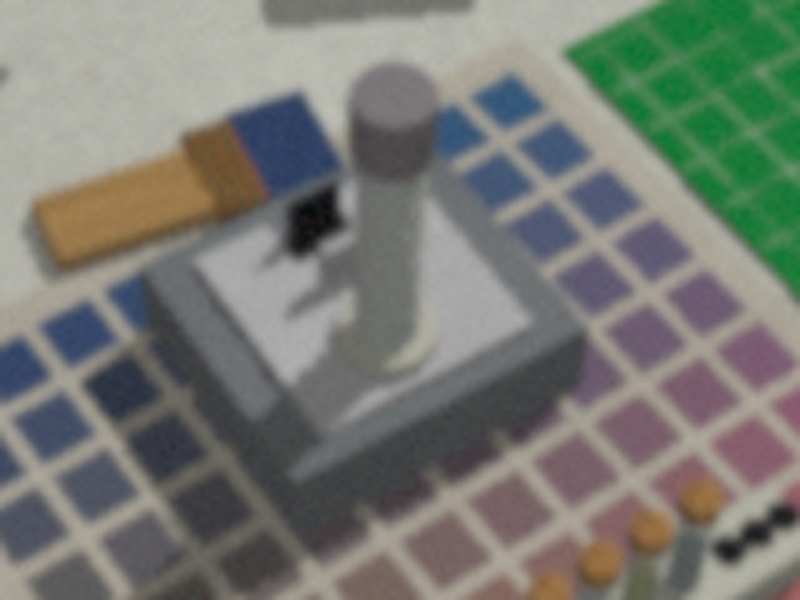

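View pics/c2.png

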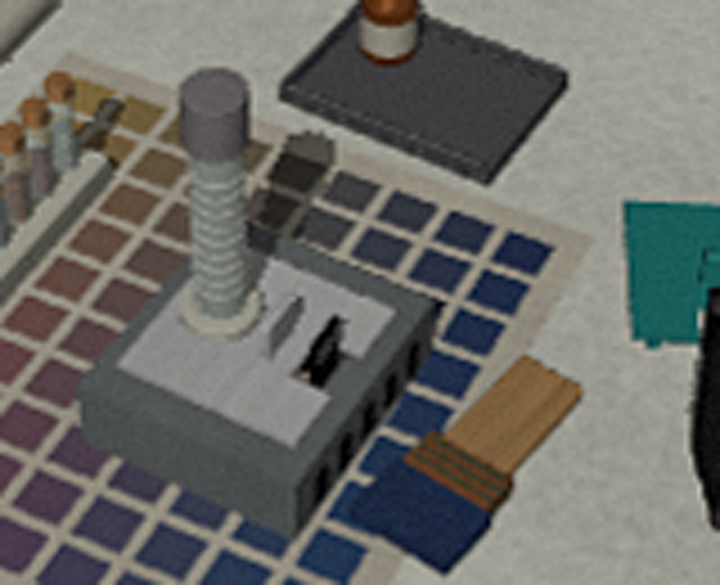

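View pics/c3.png

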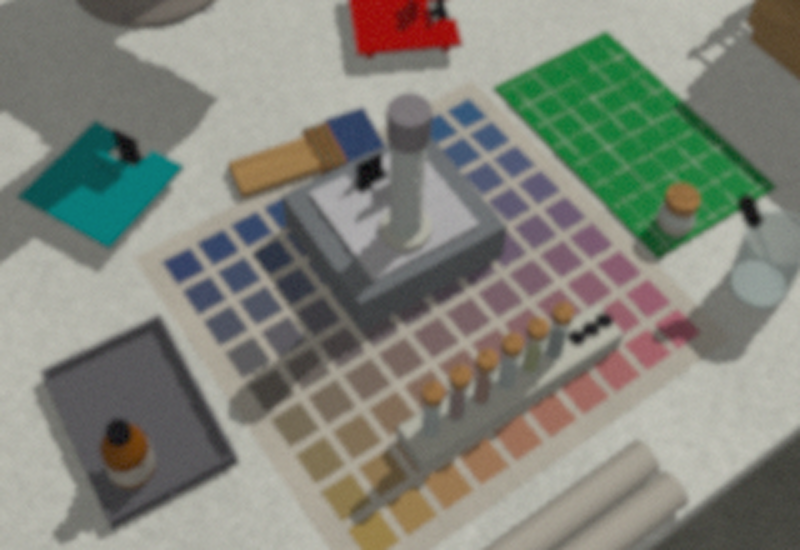

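View pics/c4.png

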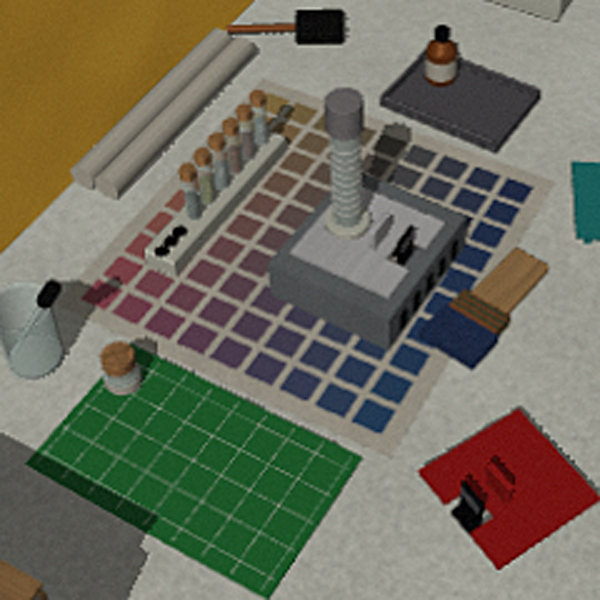

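The crops show the bare-metal cover with the black tab (crop 2 at (322,350), rib at (287,325)), and the cylinder on it behind the rib. That confirms the choice, so next I measure with the depth cloud.

```bash
python3 - <<'E'
from h import *
from scipy.spatial import cKDTree
for n in ['scene0','side0']:
    d=load(n); P=cloud(d); px=d['pixels'].astype(int)
    hsv=cv2.cvtColor(d['pixels'],cv2.COLOR_BGR2HSV)
    print(n)
    # table ht
    x,y,z=P[...,0],P[...,1],P[...,2]
    box=(x>0.2)&(x<0.9)&(y>-0.5)&(y<0.5)
    print('table med',np.nanmedian(z[box&(z<0.02)&(z>-0.02)]))
    g=box&(hsv[...,0]>50)&(hsv[...,0]<75)&(hsv[...,1]>120)&(z<0.02)
    pts=P[g][:,:2].astype(np.float32); print('mat',len(pts),cv2.minAreaRect(pts),np.median(P[g][:,2]))
    m=box&(z>0.15)&(z<0.32)&(x>0.35)
    q=P[m]; print('cyl',len(q), q.mean(0), q.min(0),q.max(0))
    t=q[q[:,2]>np.nanmax(q[:,2])-0.012]; print(' cap top',t.mean(0), len(t), np.ptp(t,axis=0))
    for lo,hi in [(0.05,0.072)]:
        m=box&(z>lo)&(z<hi)&(x>0.35)&(x<0.75)&(abs(y)<0.2)
        q=P[m]; print('layer',len(q),cv2.minAreaRect(q[:,:2].astype(np.float32)),np.median(q[:,2]))
    # bird's eye plot
    im=np.zeros((700,800,3),np.uint8)
    ok=np.isfinite(z)&(x>0.2)&(x<0.9)&(y>-0.4)&(y<0.4)
    o=np.argsort(z[ok]); X=P[ok][o]; C=px[ok][o]
    for p,c in zip(X,C): cv2.rectangle(im,(int((0.4-p[1])*1000)-1,int((0.9-p[0])*1000)-1),(int((0.4-p[1])*1000)+1,int((0.9-p[0])*1000)+1),c.tolist(),-1)
    cv2.imwrite('pics/bev_'+n+'.png',im[:600] if 0 else cv2.resize(im,(680,595)))
E
```

```text
scene0
table med 0.0019006082676473746
mat 3716 ((0.5775235295295715, 0.32928895950317383), (0.17876093089580536, 0.29424482583999634), 88.91893005371094) 0.004398003234972747
cyl 596 [5.79958385e-01 4.53203878e-04 2.20163853e-01] [ 0.55062341 -0.01564126  0.15007711] [0.59463358 0.02680901 0.25602902]
 cap top [0.57451912 0.00447708 0.2512176 ] 230 [0.04295786 0.04245027 0.01196992]
layer 2711 ((0.6048223972320557, 0.010873869061470032), (0.18283607065677643, 0.29444384574890137), 87.52063751220703) 0.059308351292276074
side0
table med -0.0001458468812498559
mat 5791 ((0.7138758301734924, 0.08673569560050964), (0.43601739406585693, 0.8778390884399414), 38.2513542175293) 0.0025533272449245192
cyl 483 [0.56587586 0.01720717 0.21525818] [ 0.5490624  -0.01348454  0.15025301] [0.59166176 0.03227101 0.2542112 ]
 cap top [0.56945905 0.01108054 0.24877382] 158 [0.04152568 0.04575555 0.01179115]
layer 2363 ((0.6061335206031799, 0.009691685438156128), (0.1886657476425171, 0.30029046535491943), 85.33717346191406) 0.05738021479851385
```

```bash
ls pics
```

```text
bev_scene0.png
bev_side0.png
c1.png
c2.png
c3.png
c4.png
scene0.npz
scene0.png
side0.npz
side0.png
wrist0.npz
wrist0.png
```

View pics/bev_scene0.png

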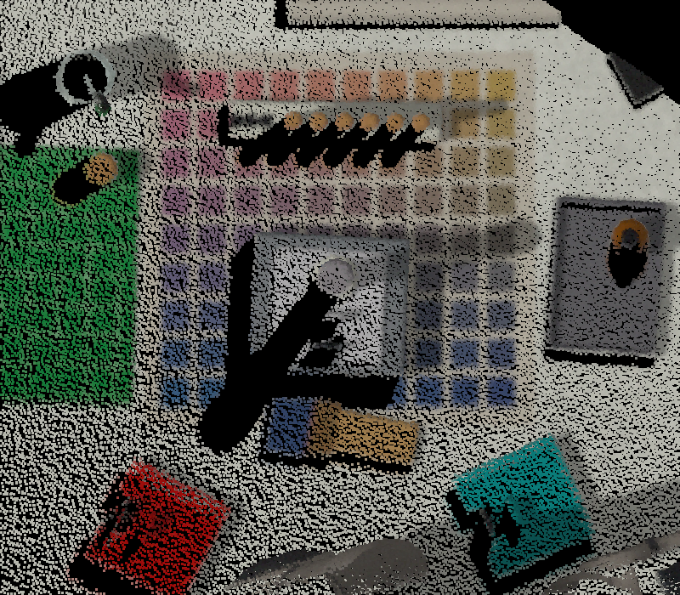

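View pics/bev_side0.png

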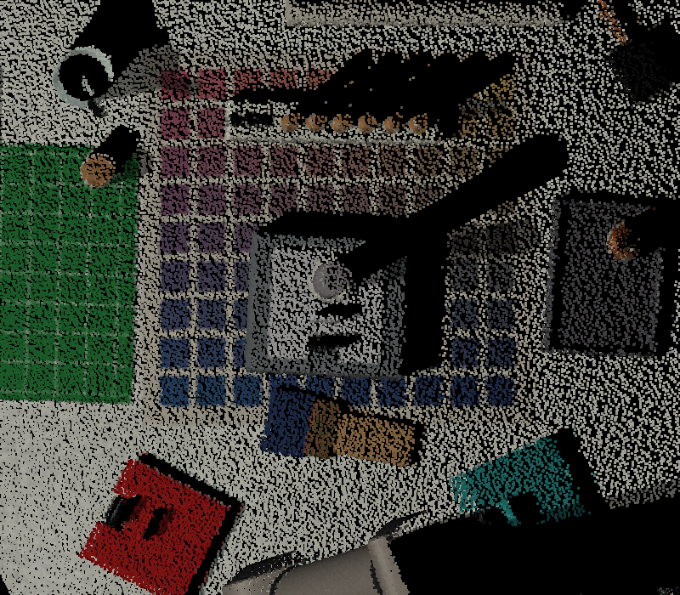

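Both bird's-eye views agree: the unit is centred near x 0.55, y 0.01, the tray near (0.575, -0.31), and the mat on the left around y 0.33. The brush lies at x≈0.4. Next I refine these with fits.

```bash
cat > fit.py <<'E'
from h import *
from scipy.optimize import least_squares
def circ(q,r,c0):
    s=least_squares(lambda c:np.hypot(q[:,0]-c[0],q[:,1]-c[1])-r,c0,loss='soft_l1',f_scale=0.002)
    return s.x, np.median(abs(s.fun))
def rect(q,w,h,c0,th0=0):
    # trimmed bounding by percentile at rotated frame: search yaw minimizing area
    best=None
    for th in np.linspace(-0.25,0.25,101)+th0:
        c,s=np.cos(th),np.sin(th); a=q[:,0]*c+q[:,1]*s; b=-q[:,0]*s+q[:,1]*c
        la,ha=np.percentile(a,[.7,99.3]); lb,hb=np.percentile(b,[.7,99.3])
        A=(ha-la)*(hb-lb)
        if best is None or A<best[0]:
            m=((la+ha)/2,(lb+hb)/2); best=(A,th,(m[0]*c-m[1]*s,m[0]*s+m[1]*c),(ha-la,hb-lb))
    return best[1:]
E
python3 - <<'E'
from fit import *
for n in ['scene0','side0']:
    d=load(n); P=cloud(d); z=P[...,2]; x=P[...,0];y=P[...,1]
    hsv=cv2.cvtColor(d['pixels'],cv2.COLOR_BGR2HSV)
    near=np.hypot(x-0.57,y-0.008)<0.05
    print(n)
    for lo,hi,r in [(0.215,0.244,.021),(0.09,0.2,.017)]:
        q=P[near&(z>lo)&(z<hi)]; print('cyl',lo,len(q),circ(q,r,[.58,0.008]))
    q=P[near&(z>0.247)&(z<0.258)]; print('top',len(q),q.mean(0),np.ptp(q,axis=0))
    q=P[(abs(x-0.55)<.13)&(abs(y-0.01)<.12)&(z>0.045)&(z<0.070)&(x<.66)]; print('unit',len(q),rect(q,0,0,0))
    v=hsv[...,2]; 
    q=P[(abs(x-0.55)<.1)&(abs(y-0.01)<.1)&(z>0.05)&(z<0.069)&(v>130)&(hsv[...,1]<40)]; print('cover',len(q),rect(q,0,0,0),np.median(q[:,2]))
    q=P[(abs(x-0.5)<.05)&(abs(y-0.02)<.06)&(z>0.078)&(z<0.105)]
    dk=P[(abs(x-0.5)<.05)&(abs(y-0.02)<.06)&(z>0.07)&(z<0.105)&(v<45)]; print('tab',len(dk),dk.mean(0) if len(dk) else '',dk.min(0),dk.max(0))
    rb=P[(abs(x-0.53)<.035)&(abs(y-0.02)<.06)&(z>0.09)&(z<0.105)&(v>=60)]; print('rib',len(rb),rb.mean(0),rb.min(0),rb.max(0))
    q=P[(x>.44)&(x<.70)&(y<-.22)&(y>-.41)&(z>0.011)&(z<0.024)]; print('traywall',len(q),rect(q,0,0,0))
    q=P[(abs(x-.6)<.08)&(abs(y+.33)<.06)&(z>0.06)&(z<0.1)]; print('dropper',len(q),q.mean(0),q.max(0))
    g=(hsv[...,0]>50)&(hsv[...,0]<75)&(hsv[...,1]>120)&(z<0.02)&(x>.3)&(x<.76)&(y>0.2)&(y<0.52)
    print('mat',rect(P[g],0,0,0))
    q=P[(x>.6)&(x<.76)&(y>.2)&(y<.35)&(z>.03)&(z<.07)]; print('jar',q.mean(0),q.max(0),q.min(0))
E
```

```text
scene0
cyl 0.215 150 (array([0.57148333, 0.00698175]), np.float64(0.0006378127218966811))
cyl 0.09 396 (array([0.5715153 , 0.00666665]), np.float64(0.0006534678322402624))
top 212 [0.57385355 0.0054321  0.25172391] [0.04295786 0.04188119 0.00899869]
unit 2754 (np.float64(-0.05499999999999999), (np.float64(0.5415289723588343), np.float64(0.013103201020235301)), (np.float64(0.1599027818748403), np.float64(0.1797136902744748)))
cover 993 (np.float64(-0.07), (np.float64(0.5386844701622565), np.float64(0.01726117422068915)), (np.float64(0.13399770721543908), np.float64(0.13490573449935192))) 0.06181895313083774
tab 43 [0.49397463 0.0155906  0.08117739] [0.49064269 0.00324086 0.07032589] [0.49689704 0.02746158 0.09407207]
rib 24 [0.52622556 0.00785474 0.09314646] [ 0.495484   -0.00365852  0.09013098] [0.53168411 0.02912253 0.09558274]
traywall 681 (np.float64(-0.07), (np.float64(0.5732403413075479), np.float64(-0.3124983589663661)), (np.float64(0.18186196687717693), np.float64(0.1283972937255926)))
dropper 236 [ 0.6240223  -0.34134239  0.07464172] [ 0.64035709 -0.32212928  0.09763782]
mat 
[... 918 characters left out ...]
[0.48796117 0.00299025 0.07064586] [0.49354156 0.03525765 0.09110351]
rib 40 [0.54696553 0.01654326 0.09508634] [0.52100833 0.00375445 0.09035866] [0.56417325 0.03352766 0.10317957]
traywall 269 (np.float64(-0.07), (np.float64(0.5712900552921654), np.float64(-0.3099909119426671)), (np.float64(0.18012372158668288), np.float64(0.13547147607986745)))
dropper 88 [ 0.61429786 -0.33463274  0.07340289] [ 0.63087993 -0.31885643  0.09178616]
mat (np.float64(-0.03), (np.float64(0.577098306867974), np.float64(0.3314054215017645)), (np.float64(0.2939837839044141), np.float64(0.1770644775037346)))
jar [0.69766581 0.28681544 0.04965635] [0.71816018 0.30417555 0.05742392] [0.68197965 0.26529629 0.03056127]
```

Emit:
step_arm --pt "1 0.3 0.4 0.5 0.3" --pt "1 0.56 0.8 0.5 0.55" --pt "1 0.56 0.8 0.5 0.55" --pt "1 0.56 0.8 0.5 0.55" --pt "1 0.56 0.8 0.5 0.55" --pt "1 0.56 0.8 0.5 0.55" --pt "1 0.56 0.8 0 0.55" --pt "1 0.56 0.8 0 0.55" --pt "1 0.56 0.8 0 0.55" --pt "1 0.56 0.8 0 0.55" --pt "1 0.56 0.8 0 0.55" --pt "1 0.56 0.8 0 0.55" --squeeze 40

```text
time: 1.35
tool_pos: [0.3936, -0.2395, 0.3197]
tool_rot: [3.141, -0.0, 0.968]
contact_force: [-0.3, -0.8, -0.5]
opening: 0.0919
```

Emit:
step_arm --pt "1 0.56 0.8 0 0.55" --pt "1 0.56 0.8 0 0.55" --pt "1 0.56 0.8 0 0.55" --pt "1 0.56 0.8 0 0.55" --pt "1 0.56 0.8 0 0.55" --pt "1 0.56 0.8 0 0.55" --pt "1 0.56 0.8 0 0.55" --pt "1 0.56 0.8 0 0.55" --pt "1 0.56 0.8 0 0.55" --pt "1 0.4 0.4 0 0.55" --pt "1 0.2 0.2 0 0.3" --pt "1 0 0 0 0"

```text
time: 2.55
tool_pos: [0.5343, -0.0458, 0.3188]
tool_rot: [3.142, 0.0, 1.43]
contact_force: [-0.2, 0.4, 0.2]
opening: 0.0918
```

Emit:
step_arm --pt "1 0.4 0.6 0 0.3" --pt "1 0.5 0.7 0 0.4" --pt "1 0.4 0.5 0 0.35" --pt "1 0.2 0.3 0 0" --pt "1 0 0 0 0" --pt "1 0 0 0 0"

```text
time: 3.15
tool_pos: [0.5713, 0.0059, 0.3187]
tool_rot: [-3.141, 0.0, 1.512]
contact_force: [0.0, -0.1, 0.4]
opening: 0.0915
```

```bash
python3 - <<'E'
from h import *
d=snap('wrist','w1'); s=sensors.observe(); print(s['tool_pos'],s['tool_rot'],s['contact_force'])
print([proj(d,[.5715,.007,.251]),proj(d,s['tool_pos'])], d['pose'][:3,3])
E
```

```text
[0.57125396 0.00574483 0.31873947] [-3.14133504e+00  3.90529672e-04  1.51203864e+00] [ 0.1538631  -0.28649865 -0.29045808]
[(np.float64(318.09258990008345), np.float64(215.80746798331774)), (np.float64(318.6765071422001), np.float64(255.98970456954333))] [0.57369155 0.0729882  0.46092859]
```

View pics/w1.png

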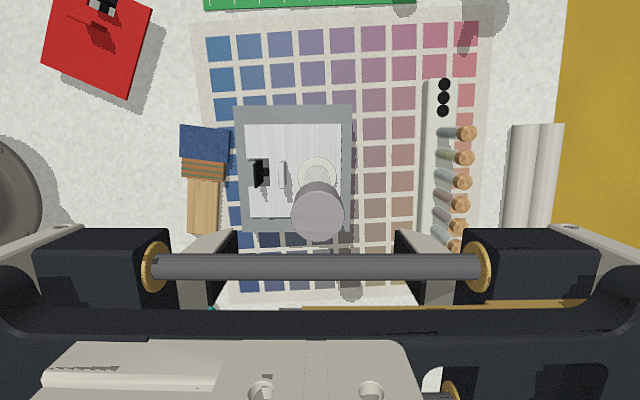

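In the wrist view the cap top sits centred at (318,214), and my estimate projects to (318,216), so I descend with the fingers open on either side. The tab is at (260,173) and the rib at (282,175).

Emit:
step_arm --pt "1 0 0.05 -0.5 0" --pt "1 0 0 -0.8 0" --pt "1 0 0 -0.8 0" --pt "1 0 0 -0.7 0" --pt "1 0 0 -0.5 0" --pt "1 0 0 -0.3 0" --pt "1 0 0 0 0" --pt "1 0 0 0 0"

```text
time: 4.0
tool_pos: [0.5719, 0.0074, 0.2294]
tool_rot: [3.14, 0.0, 1.513]
contact_force: [0.1, -0.6, -0.1]
opening: 0.092
```

Emit:
step_arm --pt "0.6 0 0 0 0" --pt "0.5 0 0 0 0" --pt "0.45 0 0 0 0" --pt "0.4 0 0 0 0" --pt "0.4 0 0 0 0" --pt "0.4 0 0 0 0" --squeeze 40

```text
time: 4.6
tool_pos: [0.5716, 0.0076, 0.2287]
tool_rot: [3.141, 0.0, 1.513]
contact_force: [-0.5, 1.0, 0.1]
opening: 0.0485
```

Emit:
step_arm --pt "0.3 0 0 0 0" --pt "0.2 0 0 0 0" --pt "0 0 0 0 0" --pt "0 0 0 0 0" --pt "0 0 0 0 0" --pt "0 0 0 0 0"

```text
time: 5.2
tool_pos: [0.5716, 0.0076, 0.2287]
tool_rot: [3.141, 0.0, 1.513]
contact_force: [1.2, 0.5, -1.2]
opening: 0.0414
```

Gripped at 41.4 mm, which matches the 42 mm cap. Lifting slowly.

Emit:
step_arm --pt "0 0 0 0.1 0" --pt "0 0 0 0.2 0" --pt "0 0 0 0.3 0" --pt "0 0 0 0.3 0" --pt "0 0 0 0.3 0" --pt "0 0 0 0.3 0" --pt "0 0 0 0.2 0" --pt "0 0 0 0.1 0" --pt "0 0 0 0 0"

```text
time: 6.1
tool_pos: [0.5717, 0.0076, 0.2741]
tool_rot: [3.141, 0.0, 1.513]
contact_force: [1.0, 0.3, -1.7]
opening: 0.0416
```

```bash
python3 - <<'E'
from fit import *
s=sensors.observe();print(s['tool_pos'],s['contact_force'],s['opening'])
d=snap('side','s2'); P=cloud(d); x,y,z=P[...,0],P[...,1],P[...,2]
near=np.hypot(x-.5715,y-.007)<.035
for a in np.arange(.11,.2,.03):
    q=P[near&(z>a)&(z<a+.03)]; print(a,len(q),circ(q,.017,[.5715,.007]))
cv2.imwrite('pics/s2c.png',cv2.resize(d['pixels'][100:300,200:420],None,fx=3,fy=3))
E
```

```text
[0.5716737  0.00755272 0.27409973] [ 1.01711784  0.2859842  -1.6851125 ] 0.041571286214228925
0.11 181 (array([0.57006696, 0.00901982]), np.float64(0.002915358899342878))
0.14 93 (array([0.57103596, 0.00775146]), np.float64(0.0009253877619884304))
0.17000000000000004 97 (array([0.57065982, 0.0074998 ]), np.float64(0.0008100850561588956))
0.20000000000000004 110 (array([0.57093712, 0.00756964]), np.float64(0.0010177480718674171))
```

View pics/s2c.png

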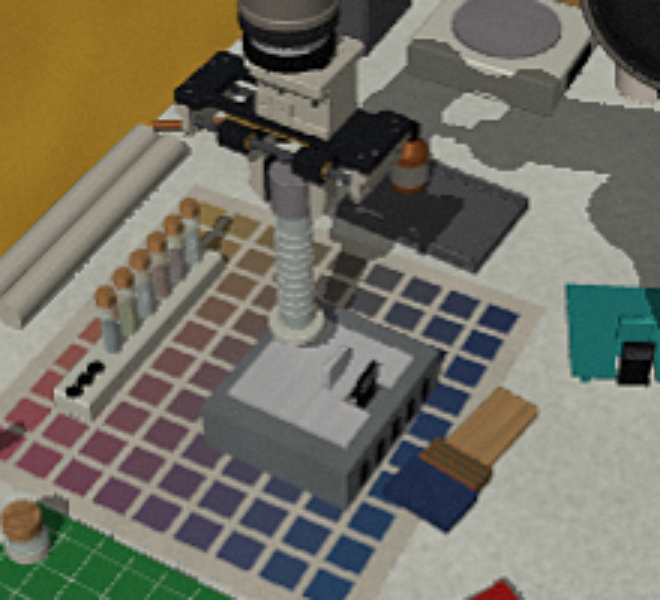

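Emit:
step_arm --pt "0 -0.02 -0.1 0 0" --pt "0 -0.04 -0.2 0 0" --pt "0 -0.06 -0.3 0 0" --pt "0 -0.08 -0.4 0 0" --pt "0 -0.08 -0.5 0 0" --pt "0 -0.08 -0.6 0 0" --pt "0 -0.08 -0.7 0 0" --pt "0 -0.08 -0.7 0 0" --pt "0 -0.08 -0.7 0 0" --pt "0 -0.08 -0.7 0 0" --pt "0 -0.08 -0.7 0 0" --pt "0 -0.08 -0.7 0 0"

```text
time: 7.35
tool_pos: [0.5501, -0.1518, 0.2738]
tool_rot: [3.141, 0.0, 1.512]
contact_force: [0.6, 0.3, -2.9]
opening: 0.0414
```

Emit:
step_arm --pt "0 -0.08 -0.7 0 0" --pt "0 -0.08 -0.7 0 0" --pt "0 -0.08 -0.7 0 0" --pt "0 -0.08 -0.7 0 0" --pt "0 -0.08 -0.7 0 0" --pt "0 -0.08 -0.7 0 0" --pt "0 -0.08 -0.6 0 0" --pt "0 -0.08 -0.5 0 0" --pt "0 -0.08 -0.4 0 0" --pt "0 -0.08 -0.3 0 0" --pt "0 -0.08 -0.2 0 0" --pt "0 -0.08 -0.1 0 0"

```text
time: 8.55
tool_pos: [0.5265, -0.3076, 0.2737]
tool_rot: [3.142, -0.0, 1.513]
contact_force: [-0.3, 0.1, -2.9]
opening: 0.0419
```

```bash
python3 - <<'E'
from fit import *
s=sensors.observe();print(s['tool_pos'],s['contact_force'],s['opening'])
for n in ['side','scene']:
    d=snap(n,n+'3'); P=cloud(d); x,y,z=P[...,0],P[...,1],P[...,2]
    c=s['tool_pos']; near=np.hypot(x-c[0],y-c[1])<.04
    for lo in np.arange(.04,.24,.04):
        q=P[near&(z>lo)&(z<lo+.04)]; print(n,lo.round(2),len(q),circ(q,.017,c[:2]) if len(q)>5 else '')
    u,v=map(int,proj(d,[c[0],c[1],.1])); 
    cv2.imwrite('pics/%s3c.png'%n,cv2.resize(d['pixels'][max(v-90,0):v+90,max(u-110,0):u+110],None,fx=3,fy=3))
E
```

```text
[ 0.52646648 -0.30763855  0.27369814] [-0.260768    0.07624328 -2.91642606] 0.04186850139259272
side 0.04 0 
side 0.08 105 (array([ 0.52392764, -0.30060541]), np.float64(0.003966700771761263))
side 0.12 97 (array([ 0.52705622, -0.30727879]), np.float64(0.0012905893962481506))
side 0.16 113 (array([ 0.52759658, -0.30604247]), np.float64(0.001204676819019767))
side 0.2 120 (array([ 0.52741837, -0.30653811]), np.float64(0.0011918002197725402))
scene 0.04 0 
scene 0.08 184 (array([ 0.53148967, -0.30869132]), np.float64(0.0037939763932752727))
scene 0.12 148 (array([ 0.52473318, -0.30795472]), np.float64(0.0008245062020689163))
scene 0.16 155 (array([ 0.52543218, -0.30797631]), np.float64(0.0008028186989696567))
scene 0.2 97 (array([ 0.52549142, -0.30891293]), np.float64(0.000592856268154026))
```

View pics/side3c.png

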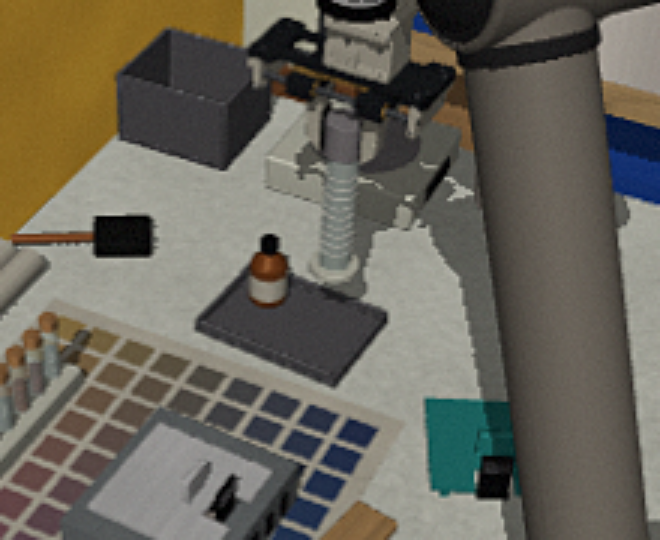

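View pics/scene3c.png

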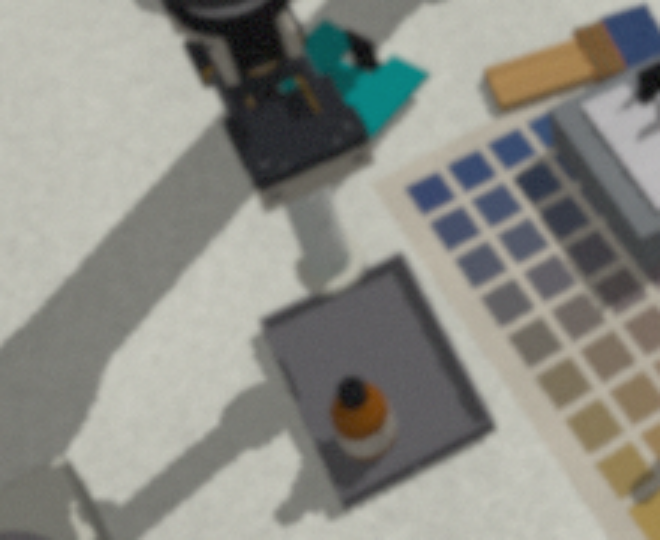

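The cylinder is upright over the tray's free half and clear of the bottle. Lowering.

Emit:
step_arm --pt "0 0 0 -0.2 0" --pt "0 0 0 -0.4 0" --pt "0 0 0 -0.5 0" --pt "0 0 0 -0.5 0" --pt "0 0 0 -0.5 0" --pt "0 0 0 -0.5 0" --pt "0 0 0 -0.4 0" --pt "0 0 0 -0.3 0" --pt "0 0 0 -0.2 0" --pt "0 0 0 -0.2 0" --pt "0 0 0 -0.1 0" --pt "0 0 0 0 0"

```text
time: 9.85
tool_pos: [0.5266, -0.3074, 0.1786]
tool_rot: [-3.142, -0.0, 1.513]
contact_force: [0.6, -0.9, -3.1]
opening: 0.0417
```

Emit:
step_arm --pt "0 0 0 -0.08 0" --pt "0 0 0 -0.06 0" --pt "0 0 0 0 0" --pt "0 0 0 0 0"

```text
time: 10.25
tool_pos: [0.5266, -0.3074, 0.1753]
tool_rot: [3.141, 0.0, 1.513]
contact_force: [-0.1, 0.2, -2.8]
opening: 0.0414
```

Emit:
step_arm --pt "0 0 0 -0.04 0" --pt "0 0 0 -0.04 0" --pt "0 0 0 0 0"

```text
time: 10.55
tool_pos: [0.5265, -0.3074, 0.173]
tool_rot: [-3.141, -0.0, 1.513]
contact_force: [-0.6, 0.5, -3.1]
opening: 0.0413
```

Emit:
step_arm --pt "0 0 0 -0.03 0" --pt "0 0 0 0 0"

```text
time: 10.75
tool_pos: [0.5267, -0.3075, 0.1727]
tool_rot: [3.141, 0.0, 1.513]
contact_force: [0.0, 0.3, -1.2]
opening: 0.0413
```

Emit:
step_arm --pt "0 0 0 -0.03 0" --pt "0 0 0 0 0"

```text
time: 10.95
tool_pos: [0.5267, -0.3076, 0.1727]
tool_rot: [3.141, 0.001, 1.513]
contact_force: [-0.9, 1.4, 5.1]
opening: 0.0415
```

Emit:
step_arm --pt "0.5 0 0 0 0" --pt "0.55 0 0 0 0" --pt "0.65 0 0 0 0" --pt "0.8 0 0 0 0" --pt "1 0 0 0 0" --pt "1 0 0 0 0" --pt "1 0 0 0 0"

```text
time: 11.65
tool_pos: [0.5266, -0.3074, 0.1717]
tool_rot: [3.142, -0.0, 1.513]
contact_force: [-1.2, 0.2, 1.1]
opening: 0.0859
```

```bash
python3 - <<'E'
from fit import *
s=sensors.observe();print(s['tool_pos'],s['contact_force'],s['opening'])
for n in ['side','scene']:
    d=snap(n,n+'4'); P=cloud(d); x,y,z=P[...,0],P[...,1],P[...,2]
    c=s['tool_pos']; near=np.hypot(x-c[0],y-c[1])<.035
    for lo in np.arange(.02,.14,.03):
        q=P[near&(z>lo)&(z<lo+.03)]; print(n,lo.round(2),len(q),circ(q,.017,c[:2]) if len(q)>5 else '')
    u,v=map(int,proj(d,[c[0],c[1],.1])); 
    cv2.imwrite('pics/%s4c.png'%n,cv2.resize(d['pixels'][max(v-90,0):v+90,max(u-110,0):u+110],None,fx=3,fy=3))
E
```

```text
[ 0.52658743 -0.30742364  0.17168934] [-1.230065    0.18911964  1.13488205] 0.08587886070496821
side 0.02 72 (array([ 0.52529189, -0.3070349 ]), np.float64(0.001117504933462861))
side 0.05 67 (array([ 0.52500311, -0.30717167]), np.float64(0.0013830651610522125))
side 0.08 78 (array([ 0.52484371, -0.30649712]), np.float64(0.0015392259851893728))
side 0.11 66 (array([ 0.52712118, -0.30787371]), np.float64(0.0015371520164601388))
side 0.14 73 (array([ 0.52594242, -0.30445011]), np.float64(0.001841281232677329))
scene 0.02 85 (array([ 0.52510743, -0.30754002]), np.float64(0.0006541112101983784))
scene 0.05 92 (array([ 0.52531958, -0.30788086]), np.float64(0.0006403197833257258))
scene 0.08 61 (array([ 0.5251905 , -0.30741531]), np.float64(0.0005886156149320608))
scene 0.11 1 
scene 0.14 0
```

View pics/side4c.png

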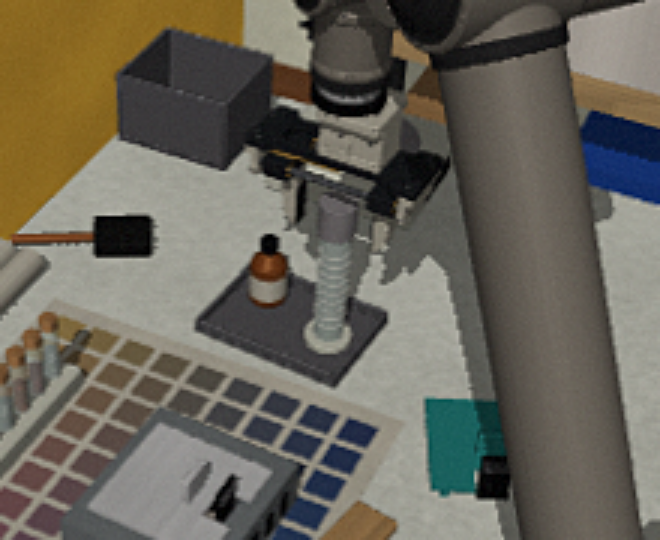

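The cylinder stands upright in the tray, with its axis vertical within noise. I rise and go back to the cover.

Emit:
step_arm --pt "1 0 0 0.3 0" --pt "1 0 0 0.6 0" --pt "1 0 0 0.8 0" --pt "1 0 0 0.8 0" --pt "1 0 0 0.6 0" --pt "1 0 0 0.2 0" --pt "1 0 0.4 0 0" --pt "1 -0.04 0.8 0 0" --pt "1 -0.04 0.8 0 0" --pt "1 -0.04 0.8 0 0" --pt "1 -0.04 0.8 0 0" --pt "1 -0.04 0.8 0 0"

```text
time: 12.95
tool_pos: [0.5213, -0.1956, 0.2538]
tool_rot: [-3.141, -0.0, 1.513]
contact_force: [0.0, 0.5, 0.0]
opening: 0.0917
```

Emit:
step_arm --pt "1 -0.04 0.8 0 0" --pt "1 -0.04 0.8 0 0" --pt "1 -0.04 0.8 0 0" --pt "1 -0.04 0.8 0 0" --pt "1 -0.04 0.8 0 0" --pt "1 -0.04 0.8 0 0" --pt "1 -0.04 0.7 0 0" --pt "1 -0.04 0.5 0 0" --pt "1 -0.04 0.3 0 0" --pt "1 0 0 0 0"

```text
time: 13.95
tool_pos: [0.5124, -0.039, 0.2542]
tool_rot: [-3.141, -0.0, 1.514]
contact_force: [0.4, 0.1, 0.2]
opening: 0.0919
```

```bash
python3 - <<'E'
from fit import *
s=sensors.observe();print(s['tool_pos'],s['tool_rot'],s['contact_force'],s['opening'])
d=snap('wrist','w5')
for p in [[.51,.0177,.092],[.492,.018,.092],[.526,.017,.092]]: print(proj(d,p))
E
```

```text
[ 0.51235376 -0.03899982  0.25419836] [-3.14148938e+00 -4.11781670e-05  1.51409765e+00] [0.42313206 0.08574865 0.21472538] 0.09187672092273906
(np.float64(311.96238661444977), np.float64(137.08701823025837))
(np.float64(294.54715403140364), np.float64(137.80650124361833))
(np.float64(327.4828693154655), np.float64(136.88668432583927))
```

View pics/w5.png

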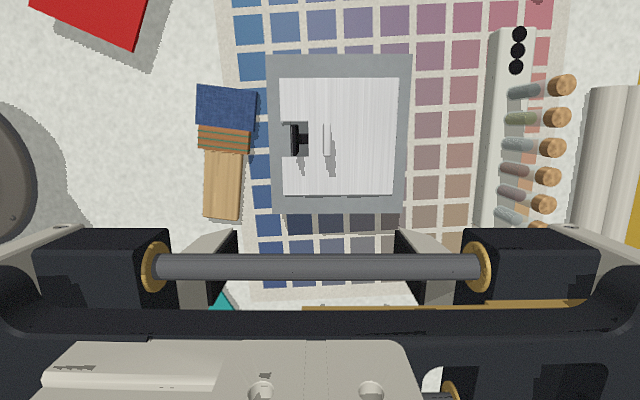

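```bash
python3 - <<'E'
from fit import *
d=load('w5'); P=cloud(d); x,y,z=P[...,0],P[...,1],P[...,2]
cv2.imwrite('pics/w5c.png',cv2.resize(d['pixels'][40:220,255:420],None,fx=3.3,fy=3.3,interpolation=cv2.INTER_CUBIC))
hsv=cv2.cvtColor(d['pixels'],cv2.COLOR_BGR2HSV);v=hsv[...,2]
b=(abs(x-.54)<.1)&(abs(y-.015)<.1)
q=P[b&(z>.05)&(z<.072)&(v>170)];print('cover',len(q),rect(q,0,0,0),np.median(q[:,2]))
q=P[b&(z>.045)&(z<.066)];print('unit',len(q),rect(q,0,0,0))
q=P[b&(z>.08)&(z<.1)&(x<.515)];print('tab',len(q),np.percentile(q,[2,50,98],axis=0))
q=P[b&(z>.08)&(z<.1)&(x>.515)];print('rib',len(q),np.percentile(q,[2,50,98],axis=0))
E
```

```text
cover 11839 (np.float64(-0.04000000000000001), (np.float64(0.5392561631267537), np.float64(0.013569766803426843)), (np.float64(0.1289959802905994), np.float64(0.12855246728654243))) 0.06227031230674418
unit 21480 (np.float64(-0.044999999999999984), (np.float64(0.5390007041464511), np.float64(0.013888866606697813)), (np.float64(0.15811640357091755), np.float64(0.17746473342834912)))
tab 167 [[0.48794546 0.00140103 0.08262713]
 [0.4912376  0.01784554 0.09266528]
 [0.4935799  0.03149196 0.0945632 ]]
rib 264 [[ 0.52078243 -0.0015576   0.09098943]
 [ 0.52481624  0.0148331   0.09296254]
 [ 0.52892467  0.03060944  0.09450776]]
```

View pics/w5c.png

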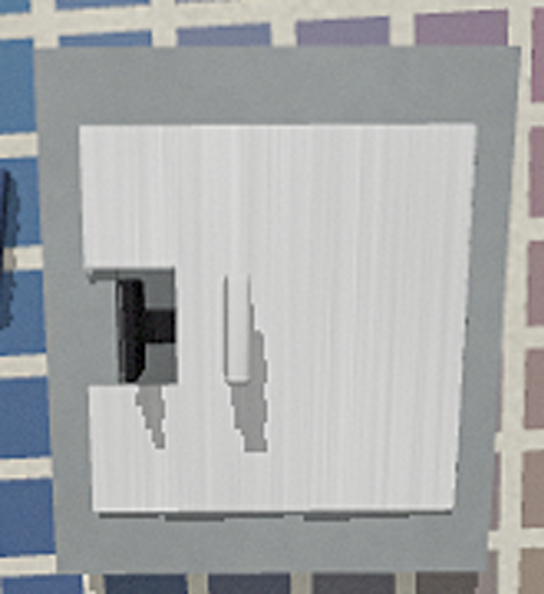

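The wrist depth puts the tab at x 0.491 and the rib at x 0.525, with y ≈ 0.016 and yaw about -0.05, so the spacing of 34 mm is as specified. The fingers close symmetrically and only the tab moves. I therefore aim at the squeezed midpoint, local x about -25, which is world (0.514, 0.016).

Emit:
step_arm --pt "1 0.06 0.5 0 0" --pt "1 0 0.7 -0.3 0" --pt "1 0 0.6 -0.6 0" --pt "1 0 0.4 -0.8 0" --pt "1 0 0 -0.9 0" --pt "1 0 0 -0.9 0" --pt "1 0 0 -0.9 0" --pt "1 0 0 -0.8 0" --pt "1 0 0 -0.6 0" --pt "1 0 0 -0.4 0" --pt "1 0 0 -0.2 0" --pt "1 0 0 0 0"

```text
time: 15.2
tool_pos: [0.5141, 0.0151, 0.0939]
tool_rot: [-3.141, -0.0, 1.513]
contact_force: [-0.1, 0.2, 0.3]
opening: 0.092
```

Emit:
step_arm --pt "1 0 0.04 -0.3 0" --pt "1 0 0 -0.2 0" --pt "1 0 0 0 0" --pt "1 0 0 0 0"

```text
time: 15.6
tool_pos: [0.5141, 0.0161, 0.0818]
tool_rot: [3.141, 0.0, 1.513]
contact_force: [0.2, -0.9, 1.1]
opening: 0.0918
```

```bash
python3 - <<'E'
from fit import *
s=sensors.observe();print(s['tool_pos'],s['contact_force'],s['opening'])
for n in ['side','scene','wrist']:
    d=snap(n,n+'6'); u,v=map(int,proj(d,[.514,.016,.08]))
    cv2.imwrite('pics/%s6c.png'%n,cv2.resize(d['pixels'][max(v-60,0):v+60,max(u-80,0):u+80],None,fx=4,fy=4,interpolation=cv2.INTER_CUBIC))
E
```

```text
[0.51413716 0.01607595 0.08180774] [ 0.23914445 -0.89489362  1.06736059] 0.09178307325282332
```

View pics/side6c.png

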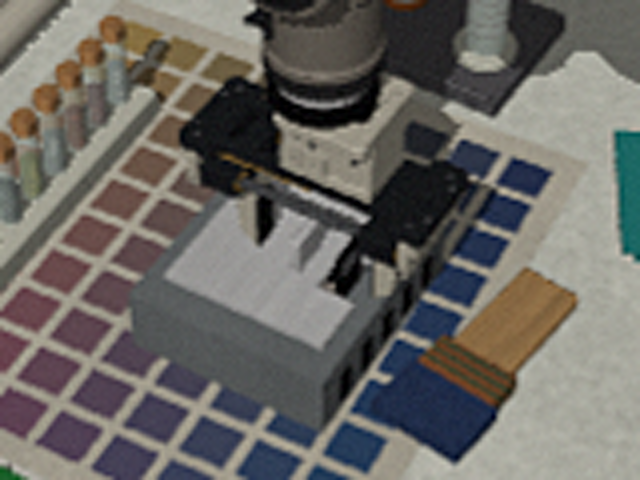

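View pics/scene6c.png

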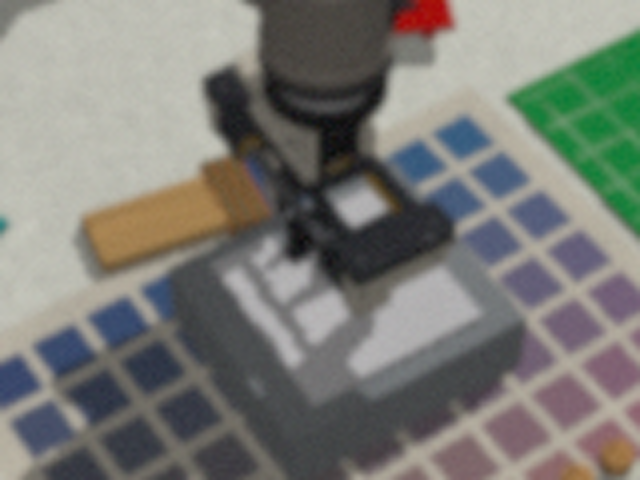

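The fingers straddle the tab and rib (side crop: fingers at (258,215) and (385,275), tab at (343,270), rib at (310,245)). Closing.

Emit:
step_arm --pt "0.6 0 0 0 0" --pt "0.5 0 0 0 0" --pt "0.45 0 0 0 0" --pt "0.4 0 0 0 0" --pt "0.3 0 0 0 0" --pt "0.2 0 0 0 0" --pt "0.1 0 0 0 0" --pt "0 0 0 0 0" --pt "0 0 0 0 0" --pt "0 0 0 0 0" --squeeze 35

```text
time: 16.75
tool_pos: [0.5142, 0.0161, 0.0819]
tool_rot: [3.141, 0.0, 1.513]
contact_force: [-0.0, 0.1, 1.4]
opening: 0.0297
```

The opening is 29.7 mm, so the tab is fully pressed with no side load. Lifting straight up.

Emit:
step_arm --pt "0 0 0 0.1 0" --pt "0 0 0 0.2 0" --pt "0 0 0 0.2 0" --pt "0 0 0 0.2 0"

```text
time: 17.15
tool_pos: [0.5141, 0.0161, 0.0997]
tool_rot: [3.142, 0.0, 1.513]
contact_force: [0.3, -0.1, -3.5]
opening: 0.0294
```

Emit:
step_arm --pt "0 0 0 0.2 0" --pt "0 0 0 0.2 0" --pt "0 0 0 0.3 0" --pt "0 0 0 0.4 0" --pt "0 0 0 0.4 0" --pt "0 0 0 0.3 0" --pt "0 0 0 0.1 0" --pt "0 0 0 0 0"

```text
time: 17.95
tool_pos: [0.5142, 0.0161, 0.1472]
tool_rot: [3.141, 0.0, 1.513]
contact_force: [-0.1, -1.2, -2.0]
opening: 0.0294
```

```bash
python3 - <<'E'
from fit import *
s=sensors.observe();print(s['tool_pos'],s['contact_force'],s['torque'],s['opening'])
d=snap('side','s7'); u,v=map(int,proj(d,[.514,.016,.08]))
cv2.imwrite('pics/s7c.png',cv2.resize(d['pixels'][max(v-60,0):v+60,max(u-80,0):u+80],None,fx=4,fy=4,interpolation=cv2.INTER_CUBIC))
P=cloud(d); x,y,z=P[...,0],P[...,1],P[...,2]; vv=d['pixels'].max(2)
q=P[(abs(x-.54)<.08)&(abs(y-.015)<.085)&(z>.085)&(z<.13)&(vv>130)]
A=np.c_[q[:,:2]-[.54,.015],np.ones(len(q))]
for i in range(5):
    c=np.linalg.lstsq(A,q[:,2],rcond=None)[0]; m=abs(A@c-q[:,2])<.005; A=A[m];q=q[m]
print(c,len(q),q[:,:2].min(0),q[:,:2].max(0))
E
```

```text
[0.51424421 0.0160584  0.14719428] [-0.11747984 -1.19052756 -1.97805034] [-0.03158747 -0.08248693  0.01547315] 0.029413043977157303
[0.00247773 0.00092515 0.12502526] 877 [ 0.47231162 -0.02190955] [0.60655463 0.08613413]
```

View pics/s7c.png

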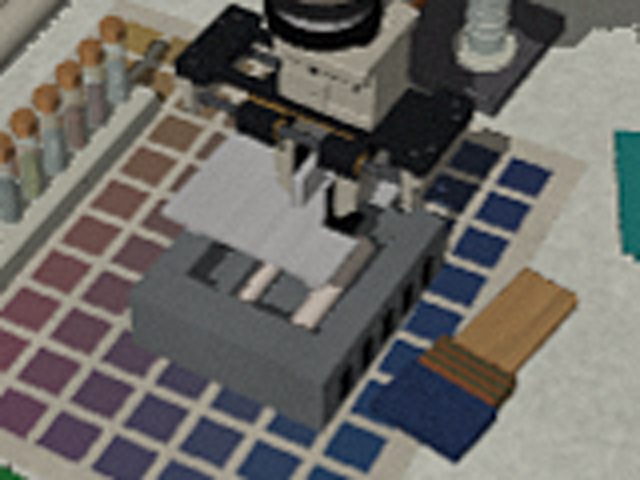

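The cover is off and level (slope about 0.002). Now I carry it to the mat, with its centre aimed at (0.515, 0.33), 0.1 m clear of the jar.

Emit:
step_arm --pt "0 0 0.1 0 0" --pt "0 -0.02 0.2 0 0" --pt "0 -0.04 0.3 0 0" --pt "0 -0.05 0.4 0 0" --pt "0 -0.05 0.5 0 0" --pt "0 -0.05 0.6 0 0" --pt "0 -0.05 0.7 0 0" --pt "0 -0.05 0.7 0 0" --pt "0 -0.05 0.7 0 0" --pt "0 -0.05 0.7 0 0" --pt "0 -0.05 0.7 0 0" --pt "0 -0.05 0.7 0 0"

```text
time: 19.2
tool_pos: [0.5008, 0.1754, 0.1468]
tool_rot: [3.142, -0.0, 1.514]
contact_force: [0.2, 1.6, -1.6]
opening: 0.0301
```

Emit:
step_arm --pt "0 -0.05 0.7 0 0" --pt "0 -0.05 0.7 0 0" --pt "0 -0.05 0.7 0 0" --pt "0 -0.05 0.7 0 0" --pt "0 -0.05 0.7 0 0" --pt "0 -0.05 0.7 0 0" --pt "0 -0.05 0.6 0 0" --pt "0 -0.05 0.5 0 0" --pt "0 -0.05 0.4 0 0" --pt "0 -0.05 0.3 0 0" --pt "0 0 0.2 0 0" --pt "0 0 0.1 0 0"

```text
time: 20.4
tool_pos: [0.4889, 0.3313, 0.1467]
tool_rot: [3.141, 0.0, 1.513]
contact_force: [0.1, -0.6, -2.5]
opening: 0.0295
```

Emit:
step_arm --pt "0 0 0 -0.2 0" --pt "0 0 0 -0.4 0" --pt "0 0 0 -0.5 0" --pt "0 0 0 -0.5 0" --pt "0 0 0 -0.5 0" --pt "0 0 0 -0.4 0" --pt "0 0 0 -0.3 0" --pt "0 0 0 -0.2 0" --pt "0 0 0 -0.1 0" --pt "0 0 0 0 0"

```text
time: 21.4
tool_pos: [0.4889, 0.3311, 0.0691]
tool_rot: [3.141, 0.0, 1.513]
contact_force: [-0.0, -0.7, -1.5]
opening: 0.0292
```

```bash
python3 - <<'E'
from fit import *
s=sensors.observe();print(s['tool_pos'],s['contact_force'],s['torque'],s['opening'])
for n in ['scene','side']:
    d=snap(n,n+'8'); u,v=map(int,proj(d,[.514,.33,.05]))
    cv2.imwrite('pics/%s8c.png'%n,cv2.resize(d['pixels'][max(v-75,0):v+75,max(u-100,0):u+100],None,fx=3.5,fy=3.5,interpolation=cv2.INTER_CUBIC))
E
```

```text
[0.48887421 0.33109946 0.06914417] [-0.01845674 -0.69546458 -1.45858215] [-0.04017595 -0.00720515  0.09269965] 0.02920513205991808
```

View pics/scene8c.png

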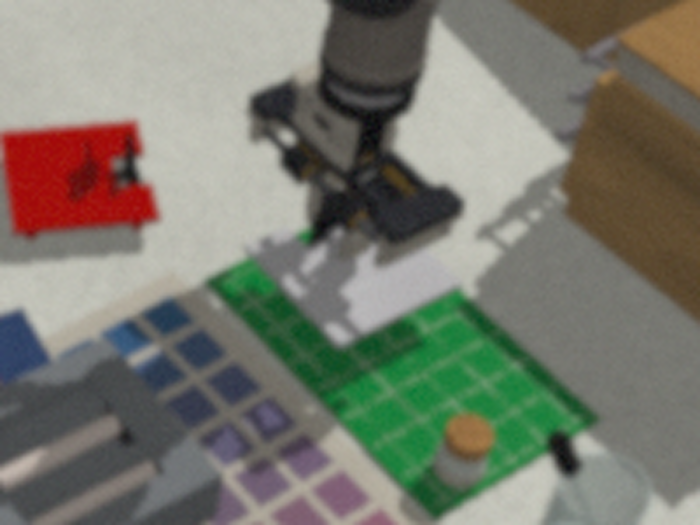

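View pics/side8c.png

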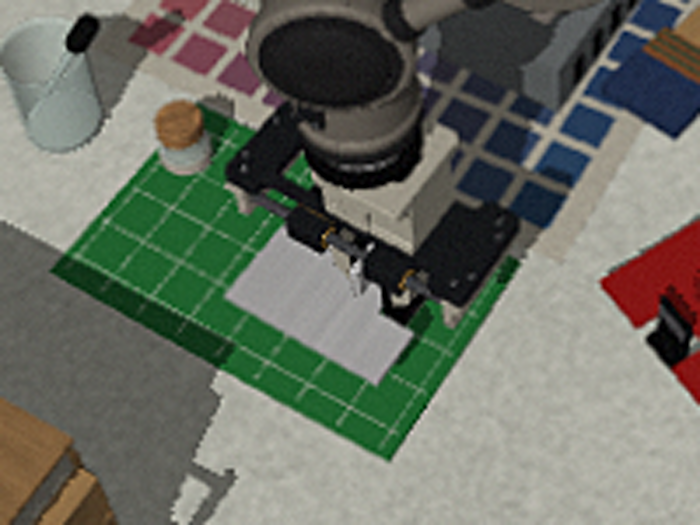

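The cover is level over the clear part of the mat and well away from the jar. Lowering the last 20 mm slowly.

Emit:
step_arm --pt "0 0 0 -0.15 0" --pt "0 0 0 -0.2 0" --pt "0 0 0 -0.15 0" --pt "0 0 0 -0.1 0" --pt "0 0 0 -0.06 0" --pt "0 0 0 0 0"

```text
time: 22.1
tool_pos: [0.4887, 0.331, 0.0524]
tool_rot: [-3.141, 0.0, 1.513]
contact_force: [0.1, -0.3, -2.4]
opening: 0.0295
```

Emit:
step_arm --pt "0 0 0 -0.04 0" --pt "0 0 0 -0.04 0" --pt "0 0 0 0 0"

```text
time: 22.4
tool_pos: [0.4888, 0.3311, 0.0507]
tool_rot: [3.142, 0.0, 1.513]
contact_force: [1.2, 0.5, -2.4]
opening: 0.0295
```

Emit:
step_arm --pt "0 0 0 -0.04 0" --pt "0 0 0 0 0"

```text
time: 22.6
tool_pos: [0.4888, 0.331, 0.0496]
tool_rot: [-3.142, 0.0, 1.513]
contact_force: [0.1, 0.2, -1.0]
opening: 0.0295
```

Emit:
step_arm --pt "0 0 0 -0.03 0" --pt "0 0 0 0 0"

```text
time: 22.8
tool_pos: [0.4889, 0.3311, 0.049]
tool_rot: [3.141, -0.0, 1.513]
contact_force: [0.9, 0.5, -1.7]
opening: 0.0292
```

Emit:
step_arm --pt "0 0 0 -0.03 0" --pt "0 0 0 0 0"

```text
time: 23.0
tool_pos: [0.489, 0.3311, 0.0488]
tool_rot: [3.141, -0.0, 1.513]
contact_force: [-0.3, -0.8, 3.5]
opening: 0.0292
```

Emit:
step_arm --pt "0 0 0 -0.02 0" --pt "0 0 0 0 0"

```text
time: 23.2
tool_pos: [0.4891, 0.3311, 0.0487]
tool_rot: [3.141, -0.0, 1.513]
contact_force: [-1.4, -1.2, 6.9]
opening: 0.0298
```

Emit:
step_arm --pt "0.33 0 0 0 0" --pt "0.36 -0.05 0 0 0" --pt "0.39 -0.05 0 0 0" --pt "0.42 -0.05 0 0 0" --pt "0.45 -0.05 0 0 0" --pt "0.5 0 0 0 0" --pt "0.6 0 0 0 0" --pt "0.8 0 0 0 0" --pt "0.8 0 0 0 0" --pt "0.8 0 0 0 0"

```text
time: 24.2
tool_pos: [0.4839, 0.331, 0.0477]
tool_rot: [-3.142, 0.0, 1.513]
contact_force: [-1.0, -0.1, -0.5]
opening: 0.0714
```

Emit:
step_arm --pt "0.8 0 0 0.1 0" --pt "0.8 0 0 0.2 0" --pt "0.8 0 0 0.4 0" --pt "0.8 0 0 0.8 0" --pt "0.8 0 0 1 0" --pt "0.8 0 0 1 0" --pt "0.8 0 0 1 0" --pt "0.8 0 0 1 0" --pt "0.8 0 0 0.6 0" --pt "0.8 0 0 0.2 0" --pt "0.8 0 0 0 0"

```text
time: 25.3
tool_pos: [0.484, 0.3312, 0.2063]
tool_rot: [3.14, -0.001, 1.513]
contact_force: [-0.7, -0.2, -0.6]
opening: 0.0738
```

```bash
python3 - <<'E'
from fit import *
s=sensors.observe();print(s['time'],s['tool_pos'],s['contact_force'],s['opening'])
for n in ['scene','side','wrist']:
    d=snap(n,n+'9'); P=cloud(d); x,y,z=P[...,0],P[...,1],P[...,2]
    hsv=cv2.cvtColor(d['pixels'],cv2.COLOR_BGR2HSV)
    q=P[(x>.42)&(x<.63)&(y>.22)&(y<.43)&(z>.018)&(z<.036)&(hsv[...,1]<50)]
    if len(q)>30: print(n,'cover',len(q),rect(q,0,0,0),np.percentile(q[:,2],[5,50,95]),np.linalg.lstsq(np.c_[q[:,:2],np.ones(len(q))],q[:,2],rcond=None)[0])
E
```

```text
25.3 [0.48401929 0.33118546 0.20626707] [-0.67286782 -0.21170187 -0.6326866 ] 0.07383248241247121
scene cover 1322 (np.float64(-0.04000000000000001), (np.float64(0.5140972263703433), np.float64(0.32789429779537704)), (np.float64(0.12957563621936619), np.float64(0.13118422822644865))) [0.02559258 0.02939905 0.03283457] [ 0.00169595 -0.00073986  0.02866301]
side cover 2134 (np.float64(-0.06), (np.float64(0.5137192950405708), np.float64(0.33016431309689626)), (np.float64(0.12896633580895106), np.float64(0.12966950342086392))) [0.02377888 0.02741435 0.03101804] [-0.00161012  0.00160488  0.0277239 ]
wrist cover 11685 (np.float64(-0.05499999999999999), (np.float64(0.5123294125348116), np.float64(0.3285722649206347)), (np.float64(0.12801362971507663), np.float64(0.12822589077930946))) [0.02804627 0.02925767 0.030433  ] [-9.06914159e-05 -6.68104711e-04  2.95104951e-02]
```

View pics/scene9.png

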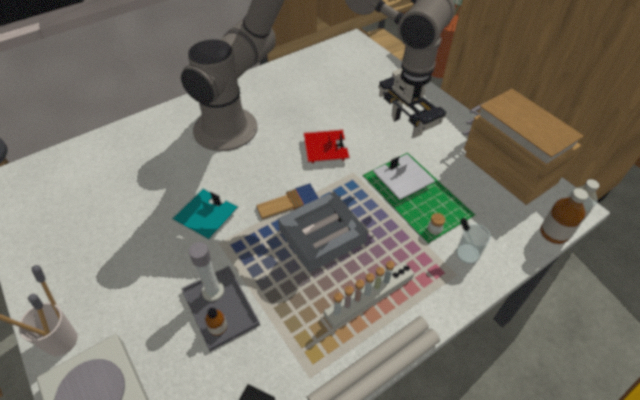

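View pics/side9.png

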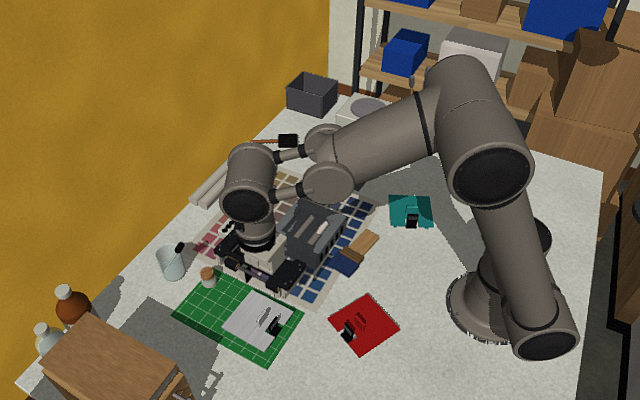

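View pics/wrist9.png

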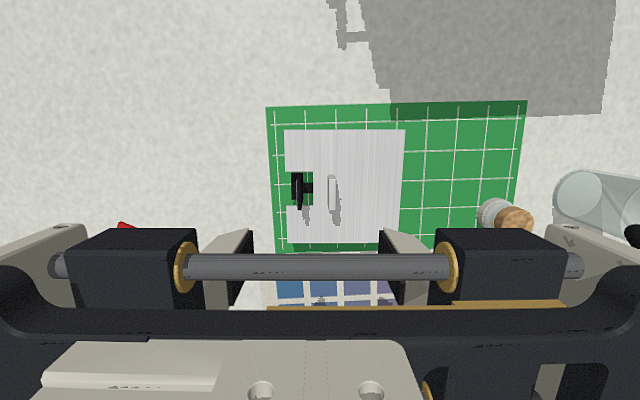

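The cover lies flat and wholly on the mat (wrist view (285–405, 130–245)), its top at 28–29 mm against 28 expected. The cylinder stands in the tray at scene (208,272). One last check on the cylinder and bystanders, then I hand in.

```bash
python3 - <<'E'
from fit import *
from cell import hand_in
for n in ['scene0','scene9']:
    d=load(n);P=cloud(d);x,y,z=P[...,0],P[...,1],P[...,2]
    q=P[(abs(x-.62)<.05)&(abs(y+.335)<.05)&(z>.05)&(z<.1)];print(n,'dropper',np.median(q,0).round(4))
    q=P[(abs(x-.7)<.05)&(abs(y-.28)<.05)&(z>.03)&(z<.07)];print('jar',np.median(q,0).round(4))
    q=P[(abs(x-.76)<.05)&(abs(y)<.15)&(z>.09)&(z<.12)];print('rack',np.median(q,0).round(4))
    q=P[(abs(x-.4)<.05)&(abs(y)<.1)&(z>.008)&(z<.02)&(x<.44)];print('hake',np.median(q,0).round(4))
    for lo in (.03,.08,.13):
        q=P[(np.hypot(x-.5255,y+.3075)<.04)&(z>lo)&(z<lo+.025)]
        if n=='scene9':print('cyl',lo,circ(q,.017,[.5255,-.3075]))
    q=P[(np.hypot(x-.5255,y+.3075)<.04)&(z>.15)&(z<.19)]
    if n=='scene9':print('cap',circ(q,.021,[.5255,-.3075]))
print(hand_in())
E
```

```text
scene0 dropper [ 0.6261 -0.3418  0.0662]
jar [0.7035 0.2771 0.0526]
rack [ 0.7587 -0.0268  0.1068]
hake [0.3922 0.0023 0.015 ]
scene9 dropper [ 0.6257 -0.3418  0.0662]
jar [0.7033 0.2772 0.0529]
rack [ 0.7587 -0.0269  0.1067]
hake [0.392  0.0028 0.0151]
cyl 0.03 (array([ 0.52510187, -0.30736404]), np.float64(0.0006276601119793203))
cyl 0.08 (array([ 0.5249898 , -0.30767935]), np.float64(0.0005888975171362797))
cyl 0.13 (array([ 0.52540509, -0.30731114]), np.float64(0.0007137341935962195))
cap (array([ 0.52539221, -0.30704915]), np.float64(0.0008325278105814401))
the job is handed in; nothing more can be done
None
```

The cylinder is in the spill tray and the cover is off and lying on the mat; I handed the job in at about 25.5 s of the 66 s allowed.

- **Cylinder:** I gripped it by its steel cap, carried it upright and set it down in the free half of the tray at about (0.525, -0.307). In the last check its axis was vertical within about 0.5 mm over its height.
- **Cover:** I squeezed the snap tab fully (29.7 mm opening), lifted the cover straight up and laid it on its feet on the clear part of the mat. Its centre is at about (0.513, 0.329). It lies flat, with its top at 28–29 mm (one camera read 27 mm) against 28 mm expected.
- **Bystanders:** The bottle, jar, rack and brush measured within 0.5 mm of where they started.
- **Robot:** The gripper is open and about 0.16 m above the cover, touching nothing. The wrist force readings never went above about 7 N.

No check failed. The two fixed cameras disagreed with each other by 2–3 mm, close to their stated 2 mm calibration.

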